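Fit and lock a vacuum-pump filter cartridge

ROBOT

A 6-joint arm with a two-finger parallel gripper is mounted at the origin on the work surface. World frame = base frame: x ahead of the robot, y to its left, z up, the work surface at z = 0. Lengths are in mm, angles in rad, forces in N, time in s.
With the tool pointing down it reaches from about 400 to 925 mm from the base axis. Payload 12.5 kg.
Tool frame: the origin (TCP) lies between the finger pads; the fingertips stand 11 mm ahead of it and the grasp point (between the pads) lies 8 mm behind it (env.tip_extent is the distance from the TCP to the fingertips, in mm); x points along the fingers, z is the direction in which the jaws open and shut, and the axes are right-handed (so a half turn about x gives the same grasp; the last joint's range is limited). The gripper opens to 95 mm and grips with 3 to 60 N. Pads are 20 mm wide; open, the fingers measure 119 mm over their backs; the gripper's body (75 mm by 180 mm) begins 59 mm behind the grasp point.
Start: joints at [1.054, 0.491, 1.559, -0, 1.092, -0.106], TCP at [249.576, 573.028, 192.861] pointing down, gripper open.
Joint ranges: [-3.1, 3.1], [-0.84, 2.19], [0.05, 2.79], [-1.13, 4.28], [0.06, 2.93], [-2.69, 2.69]. Speed limits (rad/s): [2.22, 2.22, 2.79, 3.14, 3.14, 3.14].

INTERFACE

Orientations are given as [roll, pitch, yaw] about the fixed x, y, z axes, in that order (R = Rz(yaw) Ry(pitch) Rx(roll)).
In Python, from cell import status, imaging, env gives the robot as it stands. The module is installed in compiled form; this text tells all that it offers.
- The arm moves only by the tool apply_moves, never from a script. Its argument "increments" is a list of rows, each a list of 5 numbers: the closure, from 0 (fully open) to 1 (shut), then the shift along the tool's x, y, z in mm, then the turn about the tool's x in degrees. A call has 1 to 10 rows; each row shifts and turns the commanded pose from where the row before left it, along the tool's axes as they then stand; what a row does not reach is not made up. A row lasts 1/10 s, in which the tool goes at most 50 mm and 8.59 degrees, less where a joint would pass 70% of its speed; a pose out of reach is approached as far as the arm can. A call with a gripper value outside its range is refused whole. The fingers move at their own pace and stop on an object; the grip force is fixed at half the most. Time passes only in rows, so rows that do not move let the fingers close. It gives the time, the measured TCP pose, the force and the opening at its end, in the units of the state.
- status.state(): the state, without advancing time (a new reading comes with each control period).
- imaging.read_camera(name): name is "side" or "top"; returns a dict with "pixels" (400x640x3 uint8, red, green, blue), "fovy" (degrees; the focal length in pixels is half the picture's height over the tangent of half this angle, whatever the lens; pixels are square), "cx", "cy" (the principal point, pixels), "R" (3x3) and "t" (3): a world point X has camera coordinates R X + t. Camera axes: x right, y down, z forward; pixel columns grow to the right and rows downward; lengths in mm; the calibration is good to about 2 mm. A picture is of the moment at which its call begins. There is no depth.
- env.job_done(): hands the job in, once; it reports no verdict.
The state is a dict: "t": time; "joints": joint angles; "qvel": joint speeds; "tau": joint torques, N m; "eef_pos": TCP position; "tcp_rot": TCP orientation; "ft_force": force on the tool from outside, world axes, zero at the start; "moment": the same for the moment, N m; "opening": opening from 0.0 (shut) to 1.0 (fully open).
Only numpy, scipy, OpenCV 4.12 (cv2) and the standard library are available. Lean on these libraries where they do the work, as an engineer would, in place of code of your own. Each camera call takes 0.05 s, during which the arm holds its last target. There are 200 camera calls.

TASK

Take the short filter cartridge with the wide round flange out of the white rack, put it foot down into the open socket of the filter housing and push it down until its flange sits flush on the socket's rim. Then swing the clamp's lever all the way round, so that the clamp's tongue lies over the flange and locks the cartridge in, and let go.

Things in the scene. Friction and masses are not known exactly. Their poses are not given: they have to be found in the camera images.
- cartridge_grip (a point): Centre of the upright black knob (30 dia, 50 tall) of the short flanged cartridge, 0.25 kg, in a white rack (places 100 apart, 40 high, holes 30 deep). From the foot: amber body 46 dia, 50 long, lowest 10 tapered to 28; flange 72 dia, 8 thick; knob. Point 83 above foot, 25 above flange. z up; x along the rack's row within 6 deg. Not wanted: the 30 taller one, the one without flange. Sizes in mm.
- socket (a point): Centre of the rim of the upright aluminium tube: bore 55 mm, outer 80, rim 70 mm above table. z up; clamp pivot 62 mm off at +y. In it a stiff seat slides down: a cartridge set on it has its flange 14 mm above the rim; its weight does not move it, 5 to 12 N more at 20 mm/s or slower presses it down until the flange rests on the rim, and it stays. Knob centre is then 33 mm above this point.
- clamp (a joint): Clamp angle about its upright pivot: 0 open (found at 0 to 0.35 rad), 1.57 locked, at a stop; grows clockwise from above; stays put, 1 N at the lever moves it. Steel bar 18 x 8 mm, underside 81 mm above table: tongue 38 mm, lever 75 mm the other way. At 0 the lever points to the socket's -x, at 1.57 to its +y, the tongue 3 mm over the home flange. A cartridge not home gets tipped by it.
- lever_grip (a point): Centre of the clamp lever's upright black round handle, 16 mm in diameter and 50 mm tall, on the bar's end, 75 mm from the pivot axis; this point is 114 mm above the table.
Not all that is in view belongs to the job. What is shaped like the part that bears cartridge_grip but green is not meant.

How it is judged:
By the outcome, as a careful person would: the job done as asked, in the order asked, and still so for the second after the job is handed in, with the robot touching nothing.
It also fails if it takes over 58 s, if anything falls off the work surface, if the arm or the gripper's body presses on something with over 40 N, if the wrist force passes 120 N, or if a joint passes its speed limit or range.

## Working session

There is one attempt and no reset: what is moved stays moved. The work goes in short steps, Python scripts to look and compute and a tool call to move; the robot and the scene stay as the last step left them, time stands still between calls to the robot, and variables do not carry over. Pictures are saved under pics/ and viewed, about 8 in all and at most 12, crops included, and the job is handed in when it is done.

Besides the shell and the picture viewer there is one more tool, called after "Emit:" as a command line: name --pt "numbers of a row" for each row, then --argument value for the rest. apply_moves: Moves the arm, as the interface text tells. Its arguments: {"type":"object","properties":{"increments":{"type":"array"}},"required":["increments"]}

```bash
mkdir -p pics; cat > h.py <<'E'
import numpy as np, cv2
from cell import status, imaging, env
def cam(n,save=None):
    c=imaging.read_camera(n); c={k:(np.array(v) if k in('R','t','pixels') else v) for k,v in c.items()}
    if save: cv2.imwrite('pics/'+save,c['pixels'][:,:,::-1])
    c['f']=200/np.tan(np.radians(c['fovy'])/2); return c
def ray(c,u,v):
    d=c['R'].T@np.array([(u-c['cx'])/c['f'],(v-c['cy'])/c['f'],1]); o=-c['R'].T@c['t']; return o,d
def plane(c,u,v,z):
    o,d=ray(c,u,v); return o+d*(z-o[2])/d[2]
def proj(c,X):
    p=c['R']@np.array(X,float)+c['t']; return c['f']*p[:2]/p[2]+[c['cx'],c['cy']]
E
python3 - <<'E'
from h import *
np.set_printoptions(precision=3,suppress=True)
for n in('top','side'):
    c=cam(n,n+'0.png'); print(n,c['pixels'].shape,c['f'],c['cx'],c['cy'],-c['R'].T@c['t'],c['R'].tolist())
print(status.state())
E
```

```text
top (400, 640, 3) 504.22515513686955 314.35445133058056 204.09766629900005 [ 399.984  -22.083 1172.506] [[0.005816754723305791, -0.9997742436992857, 0.020435924251434458], [-0.9935021846057872, -0.008100763130548373, -0.11352438865825795], [0.11366430639394833, -0.019642791864300173, -0.9933250153800409]]
side (400, 640, 3) 434.4516675789619 312.67484805606466 197.5211434107954 [ 224.882 -630.354  582.789] [[0.9219295216359689, -0.38703077984527157, 0.015910141056398597], [-0.2203625590241839, -0.5578102238388257, -0.8001800402166954], [0.3185691443256653, 0.7342036023020044, -0.5995488058952109]]
{'t': 0.1, 'joints': array([ 1.054,  0.492,  1.559, -0.   ,  1.092, -0.106]), 'qvel': array([ 0.   ,  0.   ,  0.   , -0.   ,  0.001,  0.001]), 'tau': array([  0.003, -61.363, -25.861,   0.069,   0.047,  -0.   ]), 'eef_pos': array([249.449, 572.788, 192.305]), 'tcp_rot': array([ 3.045,  1.57 , -2.079]), 'ft_force': array([ 0.721,  0.253, -0.223]), 'moment': array([ 0.022, -0.007,  0.021]), 'opening': 1.0008916425472634}
```

View pics/top0.png

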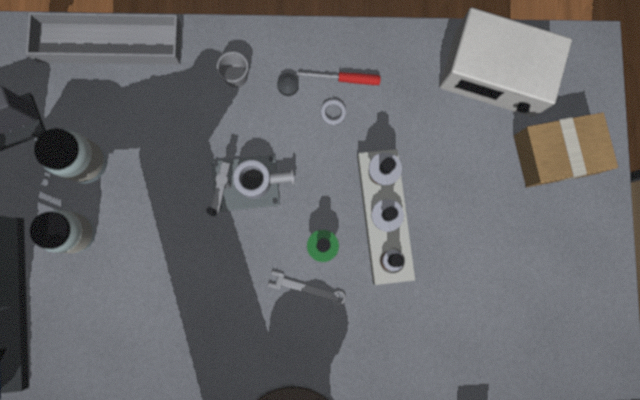

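View pics/side0.png

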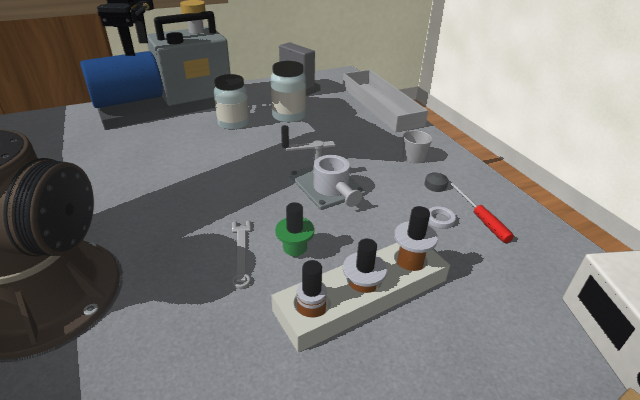

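The top view shows the rack at cols 360–413, with the housing at (251,178) and its lever handle at (212,211). In the side view, the rack's near part at (312,290) has no flange. The far one at (415,235) stands taller, so the middle one at (366,268) is the target, at top-view pixel (388,214).

```bash
python3 - <<'E'
from h import *
np.set_printoptions(precision=1,suppress=True)
t=cam('top');s=cam('side')
z=lambda c,x,y,w,h,k:cv2.resize(c['pixels'][y:y+h,x:x+w,::-1],(w*k,h*k),interpolation=cv2.INTER_CUBIC)
a=z(t,190,130,110,95,4);b=z(s,270,115,110,95,4)
cc=z(t,345,145,80,95,4)
d=z(s,310,210,110,95,4)
W=np.zeros((760,880,3),np.uint8);W[:380,:440]=a;W[:380,440:]=b;W[380:,:320]=cc;W[380:,440:]=d
cv2.imwrite('pics/z1.png',cv2.resize(W,None,fx=.78,fy=.78,interpolation=cv2.INTER_AREA))
for n,c,roi in(('top',t,(195,195,30,30)),('topk',t,(375,200,30,30)),('side',s,(275,118,22,40)),('sidek',s,(350,230,35,50))):
    x,y,w,h=roi;m=(c['pixels'][y:y+h,x:x+w].max(2)<45).astype(np.uint8)
    k,l,st,ce=cv2.connectedComponentsWithStats(m)
    for i in range(1,k):
        if st[i,4]>8: print(n,st[i,:2]+[x,y],st[i,2:],ce[i]+[x,y])
# flange lavender in top
p=t['pixels'].astype(int);print(p[214,374],p[214,365],p[190,380],p[178,237],p[178,251])
E
```

```text
top [207 208] [ 9  8 34] [211.8 211.4]
topk [383 208] [13 12 66] [388.6 212.9]
side [283 126] [  6  22 111] [285.2 137.1]
sidek [357 239] [ 20  34 532] [366.3 255.4]
[160 163 175] [102 104 101] [110 112 108] [155 160 168] [37 34 33]
```

View pics/z1.png

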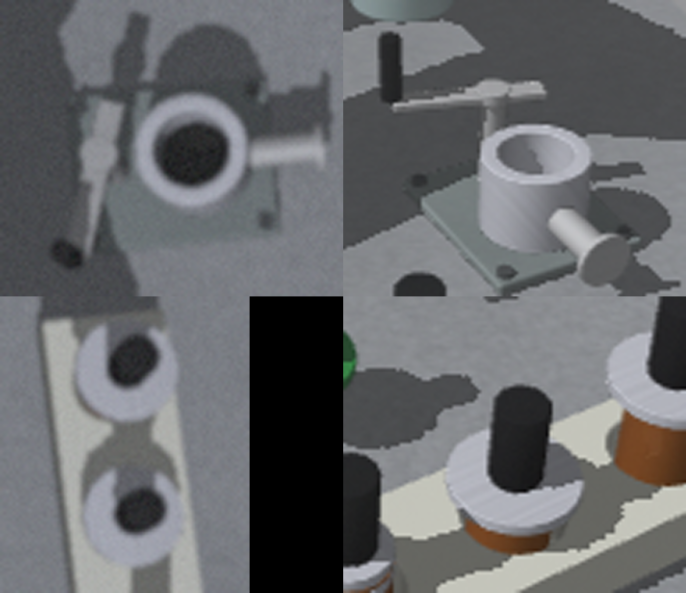

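```bash
python3 - <<'E'
from h import *
np.set_printoptions(precision=1,suppress=True)
t=cam('top');s=cam('side')
for n,c,u,v,z in [('flange T',t,387.6,215.4,68),('knobtop S',s,367.3,242.6,118),('knob S',s,366.3,255.4,93),('knob T',t,388.6,212.9,105),
 ('sock T',t,251.2,178.1,70),('sock S',s,331.8,163.9,70),('handle S',s,285.2,137.1,114),('handle T',t,211.8,211.4,120),('pivot S',s,318,144.8,89),('pivot T',t,(100/3.12+190),(155/3.12+130),89),
 ('tall knob T',t,387.5,165.5,140),('nofl T',t,395,260,100)]:
    print(n,plane(c,u,v,z))
E
```

```text
flange T [ 502.6 -205.7   68. ]
knobtop S [ 506.  -201.7  118. ]
knob S [ 505.2 -204.6   93. ]
knob T [ 504.5 -201.7  105. ]
sock T [582.8  96.   70. ]
sock S [584.2  95.8  70. ]
handle S [503.6 170.9 114. ]
handle T [503.3 171.3 120. ]
pivot S [575.5 153.4  89. ]
pivot T [575.6 156.9  89. ]
tall knob T [ 600.4 -194.6  140. ]
nofl T [ 404.7 -215.1  100. ]
```

Both views agree within about 4 mm: knob (504.5,-203.5,93), socket (583.5,96,70), pivot about (575.3,157.5), handle (503.4,171). That puts the lever 73 mm from the pivot at a clamp angle of about 0.32 rad, which is plausible. Next I need the tool axes.

```bash
cat >> h.py <<'E'
from scipy.spatial.transform import Rotation as Ro
def tool(): 
    s=status.state(); return s,Ro.from_euler('xyz',s['tcp_rot']).as_matrix()
def to(x,y,z):
    s,R=tool(); d=np.array([x,y,z])-s['eef_pos']; return R.T@d
E
python3 - <<'E'
from h import *
np.set_printoptions(precision=3,suppress=True)
s,R=tool();print(R);print(to(504.5,-203.5,190))
jd=R[:,2];print('jaw yaw deg',np.degrees(np.arctan2(jd[1],jd[0])))
E
```

```text
[[-0.    -0.917  0.399]
 [-0.     0.399  0.917]
 [-1.     0.    -0.   ]]
[   2.807 -543.826 -610.049]
jaw yaw deg 66.46380353755109
```

Emit:
apply_moves --pt "0 0 -20 -32 0" --pt "0 0 -20 -32 0" --pt "0 0 -20 -32 0" --pt "0 0 -20 -32 0" --pt "0 0 -20 -32 0" --pt "0 0 -28 -31 0" --pt "0 0 -28 -31 0" --pt "0 0 -28 -31 0" --pt "0 0 -28 -31 0" --pt "0 0 -28 -31 0"

```text
t: 1.3
eef_pos: [344.0, 186.9, 193.0]
tcp_rot: [-0.752, 1.57, 0.408]
ft_force: [0.9, -0.3, -1.2]
opening: 1.001
```

Emit:
apply_moves --pt "0 0 -30 -30 0" --pt "0 0 -30 -30 0" --pt "0 0 -30 -30 0" --pt "0 0 -30 -30 0" --pt "0 0 -30 -30 0" --pt "0 0 -30 -30 0" --pt "0 0 -30 -30 0" --pt "0 0 -30 -30 0" --pt "0 0 -30 -30 0" --pt "0 0 -20 -20 0"

```text
t: 2.3
eef_pos: [494.5, -195.9, 192.7]
tcp_rot: [-1.703, 1.57, -0.545]
ft_force: [0.1, 1.1, 0.6]
opening: 0.994
```

```bash
python3 - <<'E'
from h import *
np.set_printoptions(precision=3,suppress=True)
s,R=tool();print(R,s['eef_pos'],s['t']);print(to(504.5,-203.5,85))
E
```

```text
[[ 0.    -0.916  0.401]
 [-0.     0.401  0.916]
 [-1.    -0.    -0.   ]] [ 494.517 -195.901  192.707] 2.3
[107.712 -12.143  -2.957]
```

Emit:
apply_moves --pt "0 20 -6 -1.5 0" --pt "0 20 -6 -1.5 0" --pt "0 15 0 0 0" --pt "0 0 0 0 0" --pt "0 0 0 0 0"

```text
t: 2.8
eef_pos: [503.8, -200.8, 138.1]
tcp_rot: [0.861, 1.571, 2.021]
ft_force: [-0.2, -0.7, 1.2]
opening: 0.999
```

```bash
python3 - <<'E'
from h import *
np.set_printoptions(precision=3,suppress=True)
s,R=tool();print(s['eef_pos'],s['t']);print(to(504.5,-203.5,85))
c=cam('side');cv2.imwrite('pics/s2.png',cv2.resize(c['pixels'][130:330,250:500,::-1],None,fx=2.4,fy=2.4,interpolation=cv2.INTER_CUBIC))
E
```

```text
[ 503.764 -200.825  138.129] 2.8
[53.129 -1.749 -2.165]
```

View pics/s2.png

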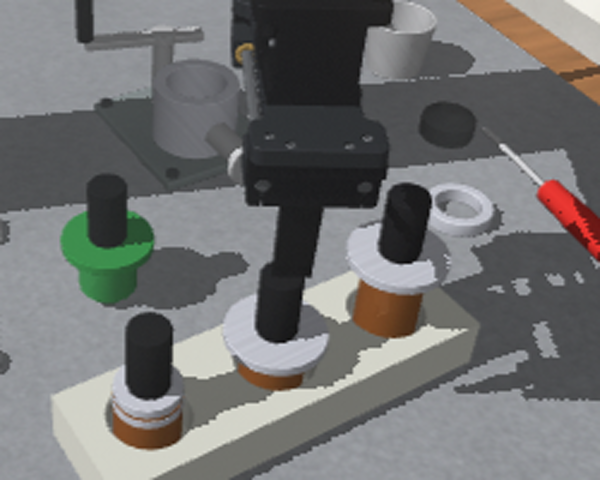

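The fingers hang over the middle, short flanged cartridge, whose knob is at (278,310) in the crop, and the tall one stands clear. I'll descend and grip.

Emit:
apply_moves --pt "0 18 -1 -1 0" --pt "0 18 -0.7 -1 0" --pt "0 16 0 0 0" --pt "0 0 0 0 0" --pt "1 0 0 0 0" --pt "1 0 0 0 0" --pt "1 0 0 0 0" --pt "1 0 0 0 0" --pt "1 0 0 0 0" --pt "1 0 0 0 0"

```text
t: 3.85
eef_pos: [504.5, -203.3, 86.0]
tcp_rot: [-1.243, 1.571, -0.083]
ft_force: [0.6, 0.1, -0.2]
opening: 0.549
```

```bash
python3 - <<'E'
from h import *
s=status.state();print(s['eef_pos'],s['opening']*95,s['ft_force'])
E
```

```text
[ 504.49138842 -203.34582692   85.95672928] 52.15922744508867 [ 0.58432608  0.11001137 -0.24237954]
```

Still closing.

Emit:
apply_moves --pt "1 0 0 0 0" --pt "1 0 0 0 0" --pt "1 0 0 0 0" --pt "1 0 0 0 0" --pt "1 0 0 0 0" --pt "1 0 0 0 0"

```text
t: 4.45
eef_pos: [504.4, -203.3, 85.8]
tcp_rot: [1.248, 1.571, 2.408]
ft_force: [0.6, -0.4, 0.0]
opening: 0.303
```

Emit:
apply_moves --pt "1 -5 0 0 0" --pt "1 -10 0 0 0" --pt "1 -15 0 0 0" --pt "1 -20 0 0 0" --pt "1 -25 0 0 0" --pt "1 -25 0 0 0" --pt "1 -15 0 0 0" --pt "1 0 0 0 0"

```text
t: 5.25
eef_pos: [505.2, -203.7, 203.4]
tcp_rot: [-1.646, 1.567, -0.486]
ft_force: [-0.3, 0.9, -2.2]
opening: 0.307
```

```bash
python3 - <<'E'
from h import *
np.set_printoptions(precision=2,suppress=True)
s,R=tool();print(s['eef_pos'],s['opening']*95,s['ft_force'],to(583.5,96,200))
c=cam('side');cv2.imwrite('pics/s3.png',cv2.resize(c['pixels'][90:310,250:500,::-1],None,fx=2.4,fy=2.4,interpolation=cv2.INTER_CUBIC))
E
```

```text
[ 505.15 -203.68  203.38] 29.171668449715703 [-0.32  0.91 -2.23] [  3.08  47.82 306.04]
```

View pics/s3.png

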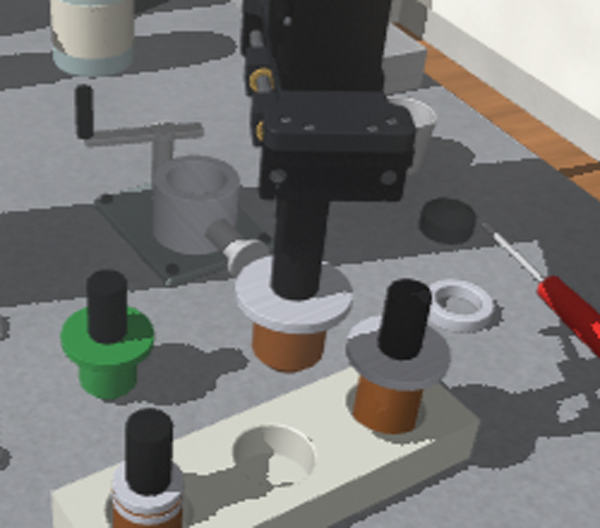

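The cartridge is lifted upright and held, with the opening at 29 mm and about 2.5 N of weight. Moving over the socket now.

Emit:
apply_moves --pt "1 0 3 15 0" --pt "1 0 5 30 0" --pt "1 0 5 35 0" --pt "1 0 6 40 0" --pt "1 0 6 40 0" --pt "1 0 6 40 0" --pt "1 0 6 40 0" --pt "1 0 5 33 0" --pt "1 0 4 22 0" --pt "1 0 2 11 0"

```text
t: 6.3
eef_pos: [582.1, 98.9, 199.6]
tcp_rot: [1.847, 1.569, 3.009]
ft_force: [0.5, 0.2, -1.2]
opening: 0.304
```

Emit:
apply_moves --pt "1 20 0 0 0" --pt "1 15 0 0 0" --pt "1 0 0 0 0" --pt "1 0 0 0 0"

```text
t: 6.7
eef_pos: [582.5, 96.2, 165.7]
tcp_rot: [1.973, 1.57, 3.132]
ft_force: [-0.3, 0.3, -1.4]
opening: 0.307
```

```bash
python3 - <<'E'
from h import *
np.set_printoptions(precision=2,suppress=True)
s,R=tool();print(s['t'],s['eef_pos'],s['opening']*95,s['ft_force'],to(583.5,96,157))
c=cam('side')
# expected projections of flange & socket centre
x,y,z=s['eef_pos']
print('flange top expected',proj(c,[x,y,z-18]),'rim',proj(c,[583.5,96,70]))
cv2.imwrite('pics/s4.png',cv2.resize(c['pixels'][60:240,230:430,::-1],None,fx=3,fy=3,interpolation=cv2.INTER_CUBIC))
E
```

```text
6.7 [582.48  96.18 165.73] 29.168868169322984 [-0.31  0.28 -1.44] [ 8.73 -1.02  0.24]
flange top expected [332.56 132.49] rim [331.48 163.92]
```

View pics/s4.png

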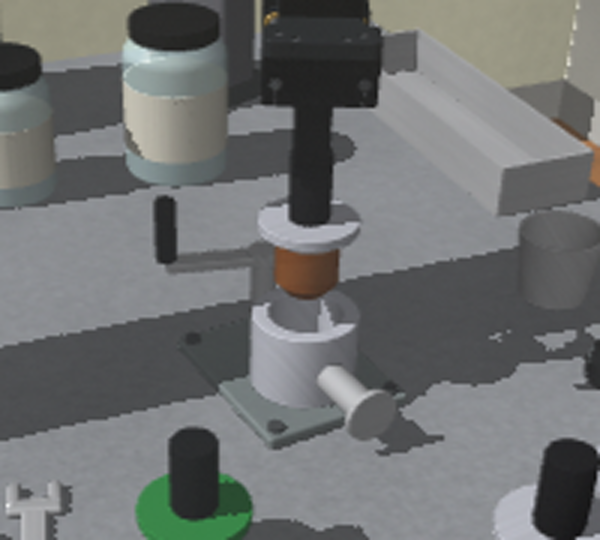

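The cartridge is centred over the socket to within about 2 mm, with the flange at column 333 against the rim's 331.5. Lowering it to just above the seat.

Emit:
apply_moves --pt "1 12 -1 0 0" --pt "1 12 0 0 0" --pt "1 10 0 0 0" --pt "1 8 0 0 0" --pt "1 6 0 0 0" --pt "1 2 0 0 0" --pt "1 0 0 0 0" --pt "1 0 0 0 0"

```text
t: 7.55
eef_pos: [583.8, 96.0, 116.2]
tcp_rot: [-1.005, 1.57, 0.155]
ft_force: [0.1, 0.7, -2.4]
opening: 0.31
```

Emit:
apply_moves --pt "1 1.5 0 0 0" --pt "1 1.5 0 0 0" --pt "1 1.5 0 0 0" --pt "1 1.5 0 0 0" --pt "1 1.5 0 0 0" --pt "1 1.5 0 0 0"

```text
t: 8.15
eef_pos: [584.0, 95.9, 107.5]
tcp_rot: [-1.203, 1.569, -0.043]
ft_force: [-0.1, -0.6, 5.9]
opening: 0.303
```

Contact came near z = 110, as predicted, and the seat is now moving. I'll keep going towards TCP z of about 96.

Emit:
apply_moves --pt "1 1.5 0 0 0" --pt "1 1.5 0 0 0" --pt "1 1.5 0 0 0" --pt "1 1.5 0 0 0" --pt "1 1.5 0 0 0" --pt "1 1.5 0 0 0"

```text
t: 8.75
eef_pos: [584.0, 95.9, 98.5]
tcp_rot: [-1.182, 1.569, -0.022]
ft_force: [-0.5, -0.8, 5.5]
opening: 0.306
```

Emit:
apply_moves --pt "1 1 0 0 0" --pt "1 1 0 0 0" --pt "1 0.5 0 0 0"

```text
t: 9.05
eef_pos: [584.1, 95.8, 96.2]
tcp_rot: [-1.227, 1.569, -0.067]
ft_force: [-2.3, -2.5, 10.9]
opening: 0.307
```

Emit:
apply_moves --pt "1 0.6 0 0 0" --pt "1 0.6 0 0 0" --pt "1 0 0 0 0"

```text
t: 9.35
eef_pos: [584.2, 95.7, 96.0]
tcp_rot: [-1.288, 1.568, -0.128]
ft_force: [-5.2, -3.3, 17.9]
opening: 0.305
```

It came to a hard stop at z = 96, the predicted home height. I'll ease off and release with a partial opening.

Emit:
apply_moves --pt "1 -0.6 0 0 0" --pt "0.5 -0.6 0 0 0" --pt "0.5 0 0 0 0" --pt "0.5 0 0 0 0" --pt "0.5 0 0 0 0" --pt "0.5 0 0 0 0" --pt "0.5 0 0 0 0" --pt "0.5 -10 0 0 0" --pt "0.5 -20 0 0 0" --pt "0.5 -30 0 0 0"

```text
t: 10.35
eef_pos: [583.0, 95.9, 155.6]
tcp_rot: [1.988, 1.569, -3.135]
ft_force: [0.1, 1.0, -0.5]
opening: 0.501
```

Emit:
apply_moves --pt "0.5 -30 0 0 0" --pt "0.5 -20 0 0 0" --pt "0.5 0 -25 35 0" --pt "0.5 0 25 -35 0"

```text
t: 10.75
eef_pos: [591.5, 98.3, 204.5]
tcp_rot: [-0.971, 1.566, 0.19]
ft_force: [-1.4, -1.1, -1.8]
opening: 0.501
```

```bash
python3 - <<'E'
from h import *
np.set_printoptions(precision=2,suppress=True)
s,R=tool();print(s['t'],s['eef_pos'],s['opening']*95,s['ft_force'])
c=cam('side')
for n,X in [('knobtop',[584,95.8,128]),('flange top',[584,95.8,78]),('handle',[503.4,171,114])]: print(n,proj(c,X))
cv2.imwrite('pics/s5.png',cv2.resize(c['pixels'][90:230,250:400,::-1],None,fx=4,fy=4,interpolation=cv2.INTER_CUBIC))
E
```

```text
10.75 [591.5   98.32 204.46] 47.63617076841606 [-1.43 -1.11 -1.75]
knobtop [332.88 140.74]
flange top [331.88 160.82]
handle [285.09 137.1 ]
```

View pics/s5.png

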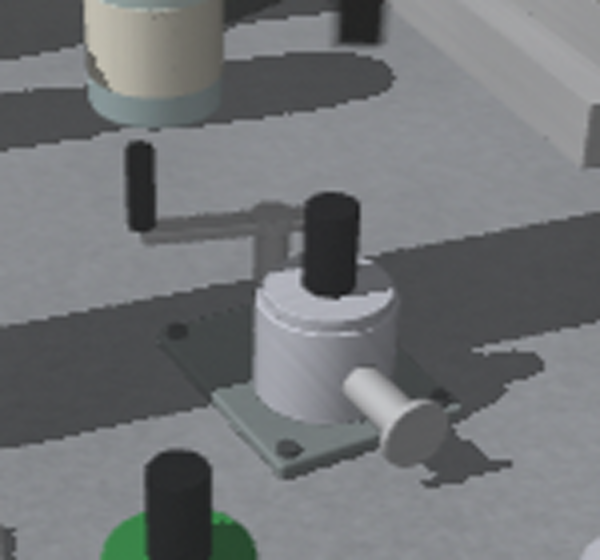

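The cartridge stands upright with its flange flush on the rim all round (crop (325,300)), and the lever is untouched at (140,185). Next, the lever. First I align the jaws with the tangent.

Emit:
apply_moves --pt "0.5 0 0 0 -6.5" --pt "0.5 0 0 0 -6.5" --pt "0.5 0 0 0 0" --pt "0.5 0 0 0 0"

```text
t: 11.2
eef_pos: [583.5, 96.0, 205.9]
tcp_rot: [-1.181, 1.57, 0.202]
ft_force: [-1.0, 0.2, 0.3]
opening: 0.501
```

```bash
python3 - <<'E'
from h import *
np.set_printoptions(precision=2,suppress=True)
s,R=tool();print(s['t'],s['eef_pos'],R,to(503.4,171,160))
E
```

```text
11.2 [583.53  95.99 205.87] [[ 0.   -0.98  0.19]
 [ 0.    0.19  0.98]
 [-1.   -0.    0.  ]] [45.84 92.71 58.78]
```

Emit:
apply_moves --pt "0.5 0 20 12 0" --pt "0.5 10 28 18 0" --pt "0.5 12 28 18 0" --pt "0.5 12 17 11 0" --pt "0.5 11 0 0 0" --pt "0.5 0 0 0 0" --pt "0.5 0 0 0 0"

```text
t: 11.9
eef_pos: [503.8, 170.5, 160.5]
tcp_rot: [-1.363, 1.57, 0.023]
ft_force: [-0.1, -0.0, 0.0]
opening: 0.503
```

```bash
python3 - <<'E'
from h import *
np.set_printoptions(precision=2,suppress=True)
s,R=tool();print(s['t'],s['eef_pos'],s['ft_force'],to(503.4,171,106))
c=cam('side')
cv2.imwrite('pics/s6.png',cv2.resize(c['pixels'][80:220,230:380,::-1],None,fx=4,fy=4,interpolation=cv2.INTER_CUBIC))
E
```

```text
11.9 [503.79 170.5  160.52] [-0.11 -0.    0.03] [54.52  0.49  0.41]
```

View pics/s6.png

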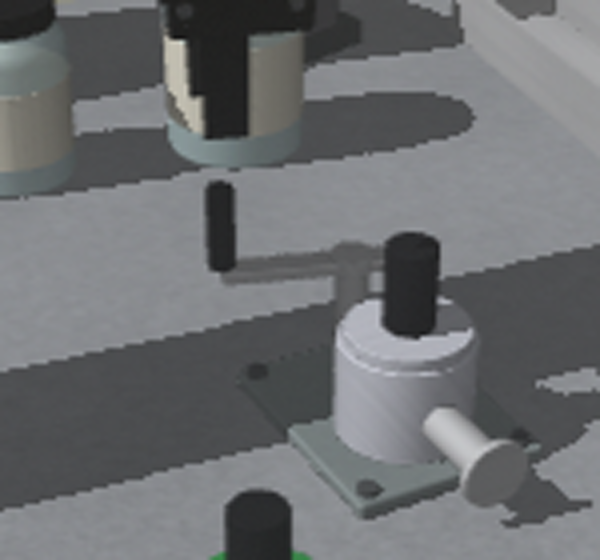

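The fingers straddle the handle's position (crop (220,225)). I'll descend and cage it.

Emit:
apply_moves --pt "0.5 18 0 0 0" --pt "0.5 18 0 0 0" --pt "0.5 18 0.5 0.4 0" --pt "0.77 0 0 0 0" --pt "0.77 0 0 0 0" --pt "0.77 0 0 0 0" --pt "0.77 0 0 0 0" --pt "0.77 0 0 0 0"

```text
t: 12.75
eef_pos: [502.8, 171.5, 107.0]
tcp_rot: [-1.119, 1.57, 0.268]
ft_force: [0.1, 0.8, -0.1]
opening: 0.239
```

```bash
python3 - <<'E'
from h import *
np.set_printoptions(precision=2,suppress=True)
s,R=tool();print(s['t'],s['eef_pos'],s['ft_force'],s['joints'],s['opening'])
# chord in tool axes for a 6 deg step about pivot: tool frame turns with the lever
r=75;a=np.radians(6);print('tangential',r*np.sin(a),'radial in',r*(1-np.cos(a)))
p=np.array([575.3,157.5]);d=s['eef_pos'][:2]-p;print(np.hypot(*d),np.degrees(np.arctan2(d[1],d[0])),R[:2,1],R[:2,2])
E
```

```text
12.75 [502.8  171.49 106.99] [ 0.06  0.82 -0.13] [ 0.2   0.47  1.88  0.    0.79 -1.18] 0.23942403310818638
tangential 7.839634745074011 radial in 0.41085784737950326
73.84302168504811 169.07567931059614 [-0.98  0.18] [0.18 0.98]
```

Emit:
apply_moves --pt "0.77 0 -0.2 3.9 3" --pt "0.77 0 -0.4 7.8 6" --pt "0.77 0 -0.4 7.8 6" --pt "0.77 0 -0.4 7.8 6" --pt "0.77 0 -0.4 7.8 6" --pt "0.77 0 -0.4 7.8 6" --pt "0.77 0 -0.4 7.8 6" --pt "0.77 0 -0.4 7.8 6" --pt "0.77 0 0 0 0"

```text
t: 13.65
eef_pos: [534.2, 219.8, 106.6]
tcp_rot: [-0.23, 1.57, 0.371]
ft_force: [0.0, -0.4, 0.3]
opening: 0.23
```

```bash
python3 - <<'E'
from h import *
np.set_printoptions(precision=2,suppress=True)
s,R=tool();print(s['t'],s['eef_pos'],s['ft_force'],s['joints'],s['opening'])
p=np.array([575.3,157.5]);d=s['eef_pos'][:2]-p;print(np.hypot(*d),np.degrees(np.arctan2(d[1],d[0])),R[:2,1],R[:2,2])
c=cam('side')
cv2.imwrite('pics/s7.png',cv2.resize(c['pixels'][60:220,230:400,::-1],None,fx=3.5,fy=3.5,interpolation=cv2.INTER_CUBIC))
E
```

```text
13.65 [534.21 219.78 106.56] [ 0.03 -0.44  0.26] [ 0.28  0.52  1.77  0.    0.85 -0.32] 0.22981616691900972
74.61330095751926 123.41714876685711 [-0.56  0.83] [0.83 0.56]
```

View pics/s7.png

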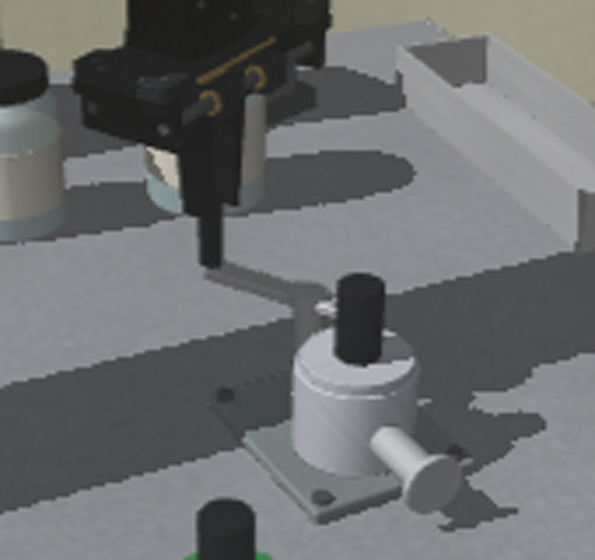

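The lever is following, and the tongue is turning towards the knob at (325,308). Continuing, then easing into the stop.

Emit:
apply_moves --pt "0.77 0 -0.4 7.8 6" --pt "0.77 0 -0.4 7.8 6" --pt "0.77 0 -0.4 7.8 6" --pt "0.77 0 -0.2 3.9 3" --pt "0.77 0 -0.1 2.6 2" --pt "0.77 0 0 1.3 1" --pt "0.77 0 0 0 0"

```text
t: 14.4
eef_pos: [562.2, 230.9, 106.4]
tcp_rot: [1.203, 1.571, 1.387]
ft_force: [0.0, 0.1, 0.5]
opening: 0.231
```

Emit:
apply_moves --pt "0.77 0 0 1.3 1" --pt "0.77 0 0 1.3 1" --pt "0.77 0 0 0 0"

```text
t: 14.7
eef_pos: [565.1, 231.5, 106.4]
tcp_rot: [0.239, 1.57, 0.386]
ft_force: [-0.0, 0.7, 0.0]
opening: 0.233
```

Emit:
apply_moves --pt "0.77 0 0 1.3 1" --pt "0.77 0 0 1.3 1" --pt "0.77 0 0 0 0"

```text
t: 15.0
eef_pos: [567.7, 232.0, 106.4]
tcp_rot: [0.333, 1.57, 0.445]
ft_force: [0.5, -0.4, 0.3]
opening: 0.23
```

Emit:
apply_moves --pt "0.77 0 0 1.3 0" --pt "0.77 0 0 0 0"

```text
t: 15.2
eef_pos: [569.0, 232.1, 106.3]
tcp_rot: [0.696, 1.571, 0.809]
ft_force: [0.3, -0.5, -0.1]
opening: 0.226
```

Emit:
apply_moves --pt "0.77 0 0 1.3 0" --pt "0.77 0 0 0 0"

```text
t: 15.4
eef_pos: [570.2, 232.2, 106.3]
tcp_rot: [0.802, 1.571, 0.915]
ft_force: [-0.4, 1.1, -0.8]
opening: 0.229
```

Emit:
apply_moves --pt "0.77 0 0 1 0" --pt "0.77 0 0 1 0" --pt "0.77 0 0 0 0"

```text
t: 15.7
eef_pos: [572.2, 232.5, 106.4]
tcp_rot: [0.293, 1.571, 0.406]
ft_force: [-0.0, -0.3, 0.3]
opening: 0.227
```

Emit:
apply_moves --pt "0.77 0 0 1 0" --pt "0.77 0 0 1 0" --pt "0.77 0 0 0 0"

```text
t: 16.0
eef_pos: [572.6, 232.5, 106.2]
tcp_rot: [-3.075, 1.567, -2.962]
ft_force: [-7.4, -0.4, 4.7]
opening: 0.23
```

```bash
python3 - <<'E'
from h import *
np.set_printoptions(precision=2,suppress=True)
s,R=tool();print(s['t'],s['eef_pos'],s['ft_force'],s['moment'],R[:2,1:])
c=cam('side')
cv2.imwrite('pics/s8.png',cv2.resize(c['pixels'][60:220,230:400,::-1],None,fx=3.5,fy=3.5,interpolation=cv2.INTER_CUBIC))
E
```

```text
16.0 [572.6  232.47 106.19] [-7.37 -0.44  4.67] [-0.17  1.51 -0.01] [[-0.11  0.99]
 [ 0.99  0.11]]
```

View pics/s8.png

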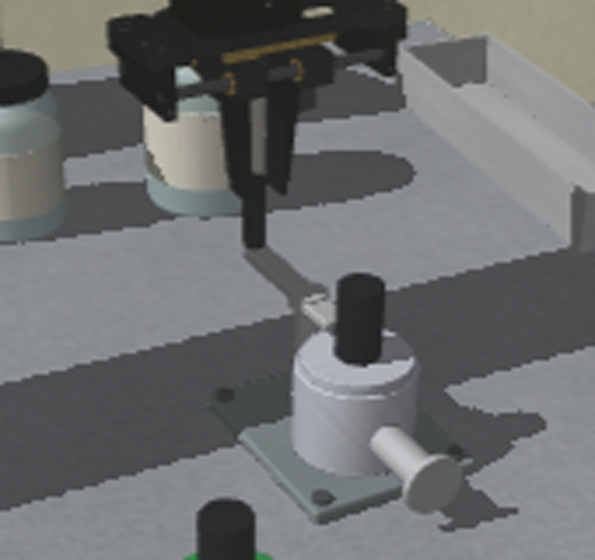

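The force of 7 N is well above the 1 N that moves the lever. Handle, pivot and socket lie on a line about 137 mm long, and 62+75 = 137, so the lever is at its stop. I'll back off, open and withdraw straight up.

Emit:
apply_moves --pt "0.77 0 0 -3 0" --pt "0.5 0 0 0 0" --pt "0.5 0 0 0 0" --pt "0.5 0 0 0 0" --pt "0.5 0 0 0 0" --pt "0.5 -10 0 0 0" --pt "0.5 -25 0 0 0" --pt "0.5 -30 0 0 0" --pt "0.5 -30 0 0 0" --pt "0.5 -25 0 0 0"

```text
t: 17.05
eef_pos: [571.3, 232.3, 228.9]
tcp_rot: [0.211, 1.569, 0.323]
ft_force: [0.1, -1.0, 0.3]
opening: 0.497
```

Emit:
apply_moves --pt "0.5 0 0 -40 0" --pt "0.5 0 0 -45 0" --pt "0.5 0 0 -45 0" --pt "0.5 0 0 -40 0" --pt "0.5 0 0 0 0" --pt "0.5 0 0 0 0"

```text
t: 17.65
eef_pos: [402.2, 213.4, 227.5]
tcp_rot: [0.238, 1.568, 0.352]
ft_force: [-0.4, -0.5, -0.1]
opening: 0.5
```

```bash
python3 - <<'E'
from h import *
np.set_printoptions(precision=2,suppress=True)
s,R=tool();print(s['t'],s['eef_pos'],s['ft_force'])
c=cam('side');t=cam('top')
a=cv2.resize(c['pixels'][80:220,250:400,::-1],(600,560),interpolation=cv2.INTER_CUBIC)[:, 100:500]
b=cv2.resize(t['pixels'][130:270,190:290,::-1],(400,560),interpolation=cv2.INTER_CUBIC)
cv2.imwrite('pics/f9.png',np.hstack([a,b]))
E
```

```text
17.65 [402.23 213.37 227.55] [-0.37 -0.55 -0.07]
```

View pics/f9.png

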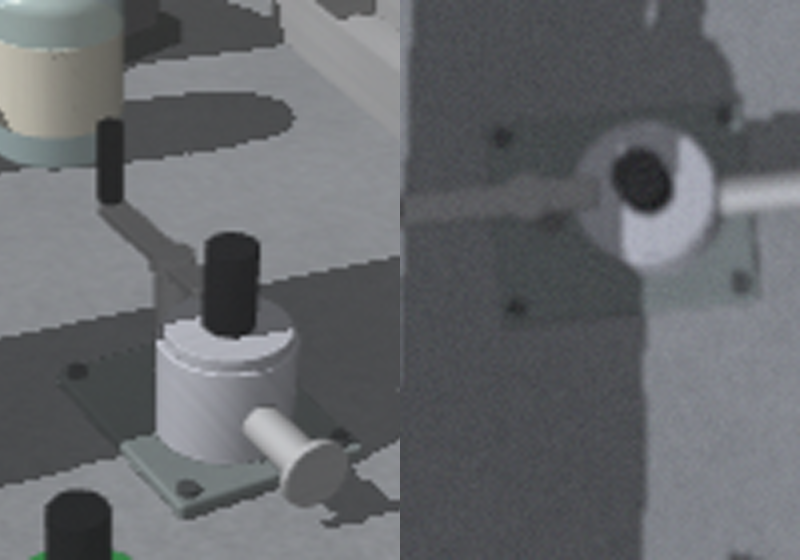

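The tongue lies over the flange. The lever line and the base plate's edge have the same slope of about 5°, so the clamp is at 1.57. The cartridge is upright and flush, and the arm is clear.

```bash
python3 -c "
from cell import env
print(env.job_done())"
```

```text
the job is handed in; nothing more can be done
None
```

The short flanged cartridge is in the socket and locked by the clamp. I handed the job in at about 17.8 s, and `job_done` reports no verdict.

- **Cartridge:** I took the middle one from the white rack and pressed it down at 15 mm/s or slower. The seat moved at about 6 N, and the cartridge stopped at the predicted home height (TCP z 96.0 mm, 18 N). The side view showed it upright with the flange flush on the rim.
- **Clamp:** I caged the lever's handle loosely between the fingers and swung it round until it met a firm stop at about 7 N. The handle then lay about 137 mm from the socket centre, as 62 + 75 requires.
- **Last check:** In the final top view the lever and the base plate's edge have the same slope, about 5°, and the tongue lies over the flange. The arm is clear and touching nothing.

**Disagreement:** the stop came about 3 mm later at the handle than I predicted, because I had estimated the socket's turn at 7.6° and it is nearer 5 to 6°. No check failed.

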